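# Find the cash box's concealed catch

### The arm

A 6-joint arm with a two-finger parallel gripper is mounted at the origin on a cart in front of the work surface, level with it; the furniture and walls round the work are solid. World frame = base frame: x ahead of the robot, y to its left, z up, the work surface at z = 0. Lengths are in m, angles in rad, forces in N, time in s.
With the tool pointing down it reaches from about 0.35 to 0.725 m from the base axis. Payload 6 kg.
Tool frame: the origin (TCP) lies between the finger pads; the fingertips stand r.tip_extent ahead of it and the grasp point (between the pads) lies 6 mm ahead of it (r.tip_extent is the distance from the TCP to the fingertips, in m); z points along the fingers, y is the line along which they close (so a half turn about z gives the same grasp; the last joint's range is limited). The gripper opens to 85 mm and grips with 20 to 120 N. Pads are 22 mm wide; open, the fingers measure 114 mm over their backs; the gripper's body (76 mm by 85 mm) begins 54 mm behind the grasp point. The pads swing forward as they close: fully open they stand 13 mm farther back than shut.
Start: joints at [-0.904, 0.04, 0.085, 0, -1.615, -0.334], TCP at [0.196, -0.567, 0.256] pointing down, gripper open.
Joint ranges: [-2.56, 2.56], [-1.29, 2.01], [-1.08, 1.49], [-3.29, 1.98], [-2.81, -0.18], [-2.99, 2.99]. Speed limits (rad/s): [2.57, 2.57, 3.01, 3.14, 3.14, 3.14].

### API

Orientations are given as a rotation vector (axis times angle).
In Python, from cell import r gives the robot as it stands.
- The arm moves only by the shell command python3 -m crank 'ROWS' [OPENING] [FORCE]. ROWS is JSON, a list of rows, each a list of 2 entries, a list of its own where there are three numbers: the shift along the world's x, y, z in units of 500 mm (1.0 is 500 mm), then the turn about the world's z in units of pi/2 rad (1.0 is pi/2 rad). A call has exactly 8 rows; each row is the pose to reach, as a shift and turn from the pose commanded when the call began; what a row does not reach only later rows make up. A row lasts 1/10 s, in which the tool goes at most 50 mm and 8.59 degrees, less where a joint would pass 70% of its speed; a pose out of reach is approached as far as the arm can. A call with a number of a shift or a turn outside -1 to 1 is refused whole. A call with a gripper value outside its range is refused whole. OPENING is the closure in counts, from 0 (fully open) to 255 (shut), set as the call begins (- or left out, the last holds). The fingers move at their own pace and stop on an object; FORCE is the grip in N (left out, the last holds). Time passes only in rows, so rows that repeat a pose let the fingers close, or fill a call up. It gives the time, the measured TCP pose, the force, the opening and the grip force at its end, in the units of the state.
- r.get_state(): the state, without advancing time (a new reading comes with each control period).
- r.capture(name): name is "scene" or "top" or "wrist"; returns (picture, depth): 400x640x3 uint8, red, green, blue; 400x640 float32, m along the optical axis (not along the pixel's ray), 0 where there is no reading.
- r.calibration(name): a dict with "mtx" (3x3 intrinsics, pixels), "rvec" (rotation vector, rad) and "tvec" (3), from world to camera coordinates, as OpenCV has them. Camera axes: x right, y down, z forward; pixel columns grow to the right and rows downward; lengths in m; the calibration is good to about 2 mm. The wrist camera is an equidistant fisheye: a pixel r from the principal point sees the ray r / f radians off the axis. A picture is of the moment at which its call begins: read the wrist's pose just before it. calibration takes no time and is no camera call; for the wrist camera it gives the pose at the moment of the call.
- r.finish_job(): hands the job in; it is judged then, once.
The state is a dict: "clock": time; "joint_positions": joint angles; "dq": joint speeds; "joint_efforts": joint torques, N m; "position": TCP position; "tool_rot": TCP orientation; "force": force on the tool from outside, world axes, zero at the start; "wrist_torque": the same for the moment, N m; "gripper_width": finger opening in m; "grip_force": force on a finger pad.
Only numpy, scipy, OpenCV 4.12 (cv2) and the standard library are available. Lean on these libraries where they do the work, as an engineer would, in place of code of your own. Each camera call takes 0.05 s, during which the arm holds its last target. There are 200 camera calls.

### The job

The flat cash box on the counter is shut by a concealed catch: one of the five look-alike metal plates in its lid is a push button, set very slightly deeper than the others. Feel along the row of plates with the fingertips, without pushing hard, find the plate that gives and press it in so that the tray springs open, then let it come back up and leave the tray open. Nothing is to be picked up, and the stamp, cup and label roll beside the box are to be left where they stand.

Things in the scene. Friction and masses are not known exactly. Their poses are not given: they have to be found in the camera images.
- cash_box: Flat grey cash box, fixed, 150 (x) by 300 (y) by 70 mm high. Origin: centre of its underside, on the counter; x to its back, y to its left, z up; the tray is in its front (-x) face. In its lid a row of five aluminium plates, each 68 (x) by 48 mm (y), centred at x = +10 mm and y = -100, -50, 0, 50, 100 mm. Four are fixed, tops flush with the lid at z = 70 mm; the fifth is the release.
- plate_row (a point): the middle of the row of plates: a point in the plane of the lid's top, over the centre of the middle plate; the row runs along its y axis, plate centres 50 mm apart
- release (a joint): Press depth of the release plate, m; it may be any of the five (differs each run). 0 at rest, its whole top 2.5 mm below the lid; goes straight down to 0.006 (8.5 mm below the lid). Spring: about 2 N to start, 5 N fully in, plus some friction; the catch lets go at 0.003 to 0.0045. Springs back when let go.
- tray (a joint): how far the tray has come out of the box's front towards the robot, m: about 0 shut (up to 0.001 of play), 0.055 fully open. Its own spring drives it out within about one second when the catch lets go; it has no handle and needs no pull.
- stamp: bystander: loose wooden hand stamp with a turned handle, 34 by 46 by 67 mm high, standing about 0.2 m right of the box's centre; origin at the centre of its underside
- cup: bystander: loose white espresso cup with a handle, 60 by 85 by 56 mm high, about 0.22 m left of the box's centre, on the far side; origin at the centre of its underside
- label_roll: bystander: loose roll of white labels, 69 mm across, 30 mm high, about 0.22 m left of the box's centre, on the near side; origin at the centre of its underside

How it is judged:
By the outcome, as a careful person would: the job done as asked, in the order asked, and still so for the second after the job is handed in, with the robot touching nothing.
It also fails if it takes over 42 s, if anything falls off the work surface, if the arm or the gripper's body presses on something with over 40 N, if the wrist force passes 120 N, or if a joint passes its speed limit or range.

## Working session

There is one attempt and no reset: what is moved stays moved. The work goes in short steps, Python scripts to look and compute and a shell command to move; the robot and the scene stay as the last step left them, time stands still between calls to the robot, and variables do not carry over. Pictures are saved under pics/ and viewed, at most 10 in all, crops included, and the job is handed in when it is done.

```bash
mkdir -p pics; python3 - <<'E'
from cell import r
import cv2,numpy as np
s=r.get_state();print(s['clock'],s['position'],s['tool_rot'],s['force'],s['gripper_width'],r.tip_extent)
for n in ['top','scene']:
    p,d=r.capture(n);cv2.imwrite(f'pics/{n}.png',p[:,:,::-1]);np.save(f'pics/{n}.npy',d)
    c=r.calibration(n);np.savez(f'pics/{n}_cal.npz',**c);print(c)
E
```

```text
0.0 [ 0.19601095 -0.56677231  0.2552433 ] [ 5.20387353e-01 -3.09775758e+00 -2.77519938e-03] [-1.04562964  0.77486446 -0.17351587] 0.08542817058730064 0.025
{'mtx': array([[437.7943168 ,   0.        , 319.64552633],
       [  0.        , 437.7943168 , 192.64227597],
       [  0.        ,   0.        ,   1.        ]]), 'rvec': array([ 2.09585075, -2.14879937,  0.19672521]), 'tvec': array([-0.21118484,  0.4651464 ,  1.081523  ])}
{'mtx': array([[468.54570628,   0.        , 313.90552691],
       [  0.        , 468.54570628, 204.61550961],
       [  0.        ,   0.        ,   1.        ]]), 'rvec': array([ 1.86356437, -0.9427051 ,  0.58752837]), 'tvec': array([-0.48003068,  0.18020087,  0.84407563])}
```

View pics/top.png

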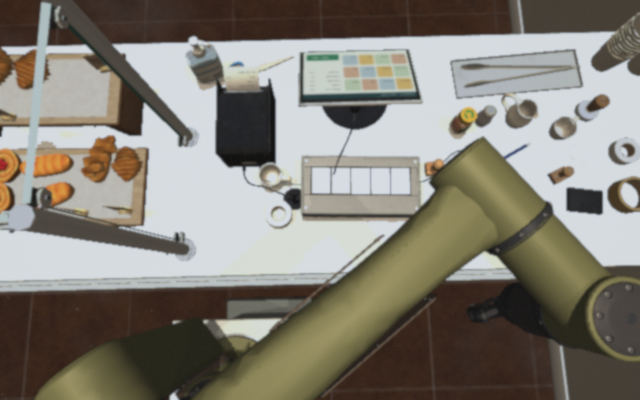

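View pics/scene.png

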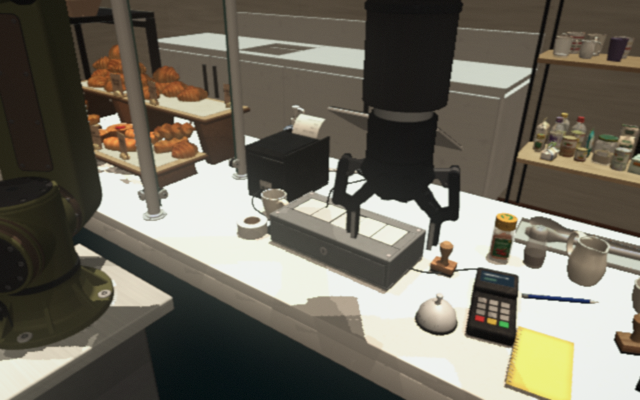

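The top view shows the box at about columns 302–419, rows 157–215. Its plates are at columns 311–408, rows 167–194. The cup (272,176) and label roll (279,216) are to its left and the stamp (432,167) to its right, with the monitor behind.

```bash
cat > h.py <<'E'
import numpy as np,cv2
def cast(c,uv,z):
    R=cv2.Rodrigues(c['rvec'])[0];o=-R.T@np.ravel(c['tvec'])
    uv=np.atleast_2d(np.array(uv,float));q=np.c_[uv,np.ones(len(uv))]@np.linalg.inv(c['mtx']).T@R
    return o+q*((z-o[2])/q[:,2])[:,None]
E
python3 - <<'E'
from h import *
c=np.load('pics/top_cal.npz');p=cv2.imread('pics/top.png');d=np.load('pics/top.npy')
g=cv2.cvtColor(p,cv2.COLOR_BGR2GRAY)
m=np.zeros_like(g);m[160:202,306:414]=(g[160:202,306:414]>205)*255
m=cv2.morphologyEx(m,cv2.MORPH_CLOSE,np.ones((5,5)))
ct=max(cv2.findContours(m,0,2)[0],key=cv2.contourArea)
rc=cv2.minAreaRect(ct);b=cv2.boxPoints(rc);print(rc);P=cast(c,b,.07);print(P.round(4),P.mean(0))
print('box corners',cast(c,[(302,157),(419,157),(419,215),(302,215)],.07).round(3))
cy,cx=int(rc[0][1]),int(rc[0][0]);print(d[cy,315:408:8])
for i,x in enumerate([321,340,360,379,398]): print(np.median(d[175:190,x-5:x+6]),np.mean(d[175:190,x-5:x+6]))
print('others',cast(c,[(432,167),(270,175),(279,216)],.05).round(3))
big=cv2.resize(p[145:230,250:450],None,fx=4,fy=4,interpolation=cv2.INTER_CUBIC);cv2.imwrite('pics/crop.png',big)
E
```

```text
((360.5013122558594, 180.3833465576172), (95.24967193603516, 23.79853057861328), 0.6365935802459717)
[[ 0.4574 -0.2055  0.07  ]
 [ 0.5187 -0.2075  0.07  ]
 [ 0.5098 -0.4483  0.07  ]
 [ 0.4486 -0.4438  0.07  ]] [ 0.48361566 -0.32627855  0.07      ]
box corners [[ 0.548 -0.18   0.07 ]
 [ 0.54  -0.478  0.07 ]
 [ 0.392 -0.468  0.07 ]
 [ 0.399 -0.178  0.07 ]]
[1.1046754 1.1031429 1.104483  1.1021705 1.1036028 1.1066532 1.1033179
 1.1027604 1.1022878 1.1032976 1.1033518 1.1049339]
1.1036605 1.096655
1.103363 1.1033907
1.1055212 1.1056713
1.1027215 1.1028184
1.1025404 1.1027286
others [[ 0.518 -0.514  0.05 ]
 [ 0.508 -0.096  0.05 ]
 [ 0.401 -0.119  0.05 ]]
```

View pics/crop.png

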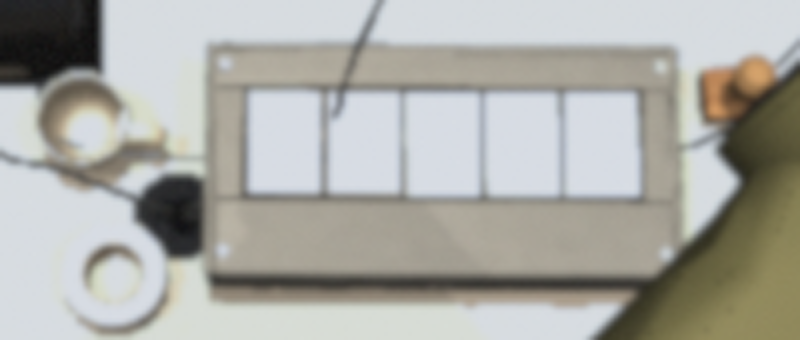

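The crop shows five plates. A thin dark line ends on the second plate from the left, at about (335,110) in the crop. I'll check how high it is, and fit a plane to the saved depth to compare the plates.

```bash
python3 - <<'E'
from h import *
c=np.load('pics/top_cal.npz');d=np.load('pics/top.npy');p=cv2.imread('pics/top.png')
R=cv2.Rodrigues(c['rvec'])[0];t=np.ravel(c['tvec']);v,u=np.mgrid[:400,:640]
q=np.stack([u,v,np.ones_like(u)],-1)@np.linalg.inv(c['mtx']).T*d[...,None];W=(q-t)@R
for uv in [(334,173),(337,165),(340,155),(345,145),(350,135),(352,130)]: print(uv,p[uv[1],uv[0]],W[uv[1],uv[0]].round(3))
print('z',[round(float(np.median(W[172:191,x-6:x+7,2]))*1e3,1) for x in (321,341,360,380,399)],'lid front',[round(float(np.median(W[198:206,x-6:x+7,2]))*1e3,1) for x in (321,341,360,380,399)],'lid back',[round(float(np.median(W[159:164,x-6:x+7,2]))*1e3,1) for x in (321,341,360,380,399)])
h=W[...,2];ok=(d>0)&(W[...,0]>.35)&(W[...,0]<.75)&(W[...,1]>-.5)&(W[...,1]<-.1)&(h>.1)
print(ok.sum(),W[ok].min(0),W[ok].max(0), 'max z in x<.62',h[ok&(W[...,0]<.6)&(W[...,1]>-.42)].max(initial=0))
E
```

```text
(334, 173) [167 159 153] [ 0.502 -0.26   0.08 ]
(337, 165) [127 137 141] [ 0.526 -0.269  0.067]
(340, 155) [115 114 112] [ 0.537 -0.274  0.12 ]
(345, 145) [165 161 156] [ 0.563 -0.288  0.118]
(350, 135) [183 178 172] [ 0.627 -0.31  -0.002]
(352, 130) [164 161 155] [ 0.641 -0.316 -0.001]
z [69.1, 69.0, 66.5, 69.0, 68.8] lid front [69.0, 69.3, 69.3, 69.0, 69.0] lid back [68.7, 69.1, 69.2, 69.0, 68.8]
10415 [ 0.35000373 -0.49404195  0.10004033] [ 0.74999913 -0.10002813  0.62553093] max z in x<.62 0.6254850327420246
```

```bash
python3 -m crank '[[[0.08,0.06,0],-0.09],[[0.16,0.12,0],-0.18],[[0.24,0.18,0],-0.23],[[0.32,0.25,0],-0.23],[[0.40,0.32,0],-0.23],[[0.48,0.40,0],-0.23],[[0.576,0.482,0],-0.23],[[0.576,0.482,0],-0.23]]' 255 20
python3 - <<'E'
from cell import r
import cv2,numpy as np
s=r.get_state();print(s['position'],s['tool_rot'],s['force'])
c=r.calibration('wrist');p,d=r.capture('wrist');cv2.imwrite('pics/w1.png',p[:,:,::-1]);np.save('pics/w1.npy',d);np.savez('pics/w1_cal.npz',**c)
E
```

```text
clock: 0.9
position: [0.4859, -0.3235, 0.2556]
tool_rot: [-0.041, -3.141, -0.001]
force: [-0.5, -0.5, -0.1]
gripper_width: 0.0003
grip_force: 0.0
[ 0.48588058 -0.3234532   0.25561837] [-4.13821781e-02 -3.14077838e+00 -1.34868645e-03] [-0.52283139 -0.50154869 -0.07424149]
```

View pics/w1.png

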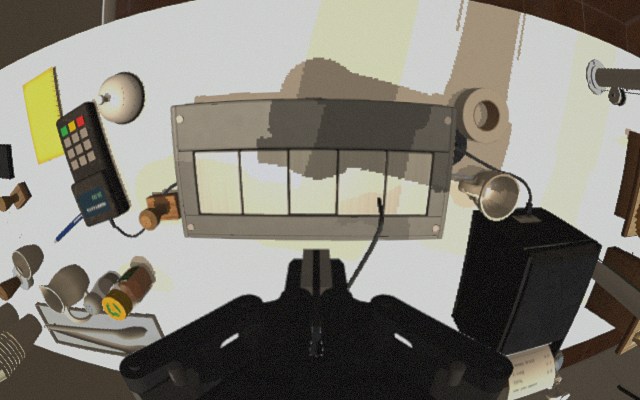

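The wrist view shows the plates from (194,152) to (433,214), with the middle plate at about (289–337, 150–214). A thin cable hangs over the plates on the robot's left and ends near (380,200). Depth puts the middle plate 2.5 mm below the others. Next I'll refine the plate positions from this view.

```bash
python3 - <<'E'
from h import *
c=np.load('pics/w1_cal.npz');d=np.load('pics/w1.npy')
K=c['mtx'];uv=np.array([[[194,152]],[[433,152]],[[434,214]],[[195,214]],[[289,150]],[[337,150]],[[338,214]],[[289,214]],[[380,200]],[[378,222]],[[365,255]]],float)
n=cv2.fisheye.undistortPoints(uv,K,np.zeros(4))[:,0]
R=cv2.Rodrigues(c['rvec'])[0];t=np.ravel(c['tvec']);o=-R.T@t
q=np.c_[n,np.ones(len(n))]@R;P=o+q*((.07-o[2])/q[:,2])[:,None]
print(P[:8].round(4),P[:4].mean(0).round(4),P[4:8].mean(0).round(4))
for i in (8,9,10):
    u,v=uv[i,0].astype(int);w=d[v-3:v+4,u-4:u+5].copy();w[w==0]=9;print('wire',(o+q[i]*w.min()).round(3))
E
```

```text
[[ 0.4483 -0.4496  0.07  ]
 [ 0.4548 -0.2023  0.07  ]
 [ 0.5236 -0.195   0.07  ]
 [ 0.5169 -0.4582  0.07  ]
 [ 0.4514 -0.3498  0.07  ]
 [ 0.4526 -0.3025  0.07  ]
 [ 0.5202 -0.3019  0.07  ]
 [ 0.5188 -0.3532  0.07  ]] [ 0.4859 -0.3263  0.07  ] [ 0.4858 -0.3269  0.07  ]
wire [ 0.501 -0.261  0.085]
wire [ 0.512 -0.268  0.113]
wire [ 0.543 -0.28   0.119]
```

The row centre is about (0.485, -0.3265). The cable's lowest point is about (0.501, -0.261, 0.085), so I'll press slightly forward of the plate centres to stay clear of it. I'll feel the right-hand neighbour first as a reference, then the middle plate.

```bash
python3 -m crank '[[[-0.01,-0.03,-0.06],0],[[-0.02,-0.06,-0.12],0],[[-0.03,-0.09,-0.18],0],[[-0.03,-0.109,-0.24],0],[[-0.03,-0.109,-0.28],0],[[-0.03,-0.109,-0.307],0],[[-0.03,-0.109,-0.307],0],[[-0.03,-0.109,-0.307],0]]'; python3 -m crank '[[[0,0,-0.001],0],[[0,0,-0.002],0],[[0,0,-0.003],0],[[0,0,-0.004],0],[[0,0,-0.005],0],[[0,0,-0.006],0],[[0,0,-0.006],0],[[0,0,-0.006],0]]'
```

```text
clock: 1.75
position: [0.4694, -0.3807, 0.1037]
tool_rot: [0.044, 3.141, -0.001]
force: [0.4, 0.7, 0.4]
gripper_width: 0.0001
grip_force: 0.0
clock: 2.55
position: [0.469, -0.3806, 0.0997]
tool_rot: [-0.045, -3.141, -0.0]
force: [0.1, 0.5, -0.4]
gripper_width: 0.0002
grip_force: 0.0
```

```bash
python3 -m crank '[[[0,0,-0.001],0],[[0,0,-0.002],0],[[0,0,-0.003],0],[[0,0,-0.004],0],[[0,0,-0.005],0],[[0,0,-0.006],0],[[0,0,-0.006],0],[[0,0,-0.006],0]]'; python3 -m crank '[[[0,0,-0.0005],0],[[0,0,-0.001],0],[[0,0,-0.0015],0],[[0,0,-0.002],0],[[0,0,-0.002],0],[[0,0,-0.002],0],[[0,0,-0.002],0],[[0,0,-0.002],0]]'
```

```text
clock: 3.35
position: [0.469, -0.3805, 0.0968]
tool_rot: [0.045, 3.141, 0.0]
force: [0.6, -0.5, 0.3]
gripper_width: -0.0
grip_force: 0.0
clock: 4.15
position: [0.469, -0.3805, 0.0958]
tool_rot: [-0.045, -3.141, -0.0]
force: [-0.0, 0.5, -0.4]
gripper_width: 0.0002
grip_force: 0.0
```

```bash
python3 -m crank '[[[0,0,-0.0005],0],[[0,0,-0.001],0],[[0,0,-0.0015],0],[[0,0,-0.002],0],[[0,0,-0.002],0],[[0,0,-0.002],0],[[0,0,-0.002],0],[[0,0,-0.002],0]]'
```

```text
clock: 4.95
position: [0.469, -0.3806, 0.0952]
tool_rot: [0.045, 3.141, -0.0]
force: [-2.4, 2.0, 5.5]
gripper_width: 0.0001
grip_force: 2.6
```

The neighbour is hard and flush, with contact at TCP z ≈ 0.0952. Next I'll lift, move to the middle plate and feel it.

```bash
python3 -m crank '[[[0,0,0.01],0],[[0,0,0.014],0],[[0.002,0.04,0.014],0],[[0.004,0.08,0.014],0],[[0.004,0.105,0.014],0],[[0.004,0.105,0.01],0],[[0.004,0.105,0.006],0],[[0.004,0.105,0.004],0]]'; python3 -m crank '[[[0,0,-0.001],0],[[0,0,-0.002],0],[[0,0,-0.003],0],[[0,0,-0.004],0],[[0,0,-0.005],0],[[0,0,-0.005],0],[[0,0,-0.005],0],[[0,0,-0.005],0]]'
```

```text
clock: 5.75
position: [0.4709, -0.3284, 0.0963]
tool_rot: [-0.045, -3.141, -0.0]
force: [-0.4, 0.4, 0.2]
gripper_width: 0.0001
grip_force: 0.0
clock: 6.55
position: [0.4711, -0.328, 0.0943]
tool_rot: [0.045, 3.141, 0.0]
force: [0.1, 0.6, -0.0]
gripper_width: 0.0001
grip_force: 0.0
```

There is no contact below lid level, so the middle plate is set deeper. I'll feel it give.

```bash
python3 -m crank '[[[0,0,-0.001],0],[[0,0,-0.002],0],[[0,0,-0.003],0],[[0,0,-0.004],0],[[0,0,-0.005],0],[[0,0,-0.006],0],[[0,0,-0.006],0],[[0,0,-0.006],0]]'; python3 -m crank '[[[0,0,-0.001],0],[[0,0,-0.002],0],[[0,0,-0.003],0],[[0,0,-0.004],0],[[0,0,-0.004],0],[[0,0,-0.004],0],[[0,0,-0.004],0],[[0,0,-0.004],0]]'
```

```text
clock: 7.35
position: [0.4711, -0.3281, 0.0915]
tool_rot: [0.045, 3.141, -0.0]
force: [-1.4, 1.6, 4.2]
gripper_width: 0.0
grip_force: 2.0
clock: 8.15
position: [0.4711, -0.3281, 0.0893]
tool_rot: [0.045, 3.141, 0.0]
force: [-0.8, 0.1, 3.7]
gripper_width: 0.0003
grip_force: 1.6
```

```bash
python3 -m crank '[[[0,0,-0.001],0],[[0,0,-0.002],0],[[0,0,-0.003],0],[[0,0,-0.0035],0],[[0,0,-0.0035],0],[[0,0,-0.0035],0],[[0,0,-0.0035],0],[[0,0,-0.0035],0]]'
python3 - <<'E'
from cell import r
import cv2
p,d=r.capture('scene');cv2.imwrite('pics/s2.png',p[120:320,200:500,::-1].repeat(2,0).repeat(2,1))
E
```

```text
clock: 8.95
position: [0.4711, -0.3281, 0.0876]
tool_rot: [0.045, 3.141, 0.0]
force: [-0.2, 0.6, 4.9]
gripper_width: -0.0002
grip_force: 2.1
```

View pics/s2.png

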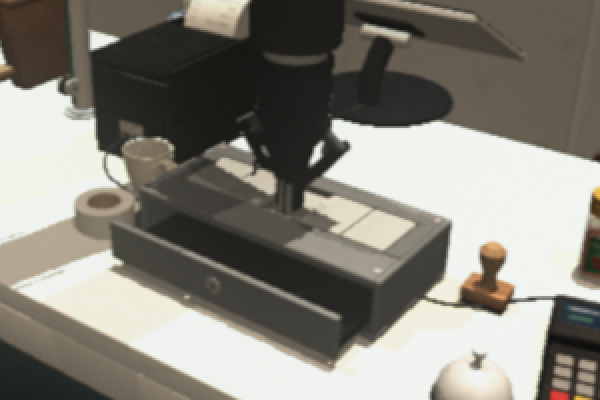

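The tray has sprung open: its front runs from (112,225) to (340,350) in the crop. The cup, label roll and stamp are still standing. Now I'll lift straight up and check again.

```bash
python3 -m crank '[[[0,0,0.004],0],[[0,0,0.01],0],[[0,0,0.02],0],[[0,0,0.04],0],[[0,0,0.08],0],[[0,0,0.14],0],[[0,0,0.2],0],[[0,0,0.26],0]]'; python3 -m crank '[[[0,0,0.04],0],[[0,0,0.06],0],[[0,0,0.06],0],[[0,0,0.06],0],[[0,0,0.06],0],[[0,0,0.06],0],[[0,0,0.06],0],[[0,0,0.06],0]]'
python3 - <<'E'
from cell import r
import cv2,numpy as np
p,d=r.capture('scene');cv2.imwrite('pics/s3.png',p[120:320,200:500,::-1].repeat(2,0).repeat(2,1))
c=r.calibration('wrist');w,d=r.capture('wrist');K=c['mtx'];R=cv2.Rodrigues(c['rvec'])[0];t=np.ravel(c['tvec'])
h=[];b=np.array([.485,-.3265])
for k in (-2,-1,0,1,2):
    P=np.array([.475-.0,-.3265+.05*k,.07]);P[0]+=.0015*k;q=R@P+t
    th=np.arctan2(np.hypot(q[0],q[1]),q[2]);u=K[:2,2]+K[0,0]*th*q[:2]/np.hypot(q[0],q[1]);u=u.round().astype(int)
    h.append(round(1e3*float(np.median(d[u[1]-6:u[1]+7,u[0]-6:u[0]+7])-q[2]),1))
print('plate depth errors mm',h,r.get_state()['force'])
E
```

```text
clock: 9.8
position: [0.4707, -0.328, 0.2191]
tool_rot: [-0.045, -3.141, -0.0]
force: [-0.8, 0.1, -0.4]
gripper_width: -0.0003
grip_force: 0.0
clock: 10.6
position: [0.4709, -0.328, 0.2472]
tool_rot: [-0.045, -3.141, -0.0]
force: [0.4, 0.3, 0.0]
gripper_width: -0.0002
grip_force: 0.0
plate depth errors mm [1.4, 1.5, 4.0, 1.3, 1.4] [-0.83806305 -0.3806927   0.69513977]
```

View pics/s3.png

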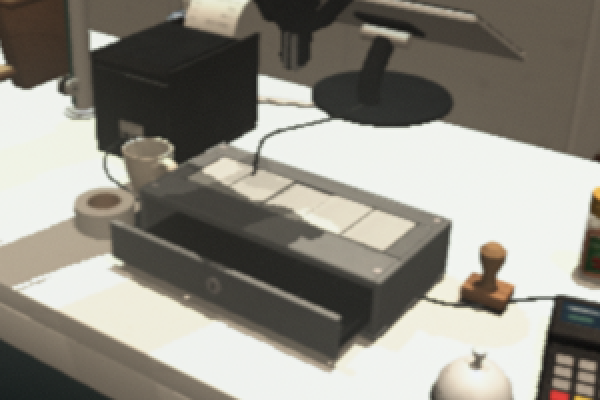

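The tray is still open and the release plate is back at its rest depth, 2.6 mm below its neighbours. The gripper is clear of everything and the bystanders haven't moved.

```bash
python3 -c "
from cell import r
print(r.finish_job())"
```

```text
the job is handed in; nothing more can be done
None
```

The job is handed in: the middle plate was the release; pressing it (about 5 N) sprang the tray open, the plate came back up, and the tray stayed open with the stamp, cup and label roll untouched (about 11 s used; I felt only the middle plate and its right-hand neighbour).

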